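# Pack the printing blocks into the drop-front tray

## Robot

A 6-joint arm with a two-finger parallel gripper is mounted at the origin on the work surface. World frame = base frame: x ahead of the robot, y to its left, z up, the work surface at z = 0. Lengths are in m, angles in rad, forces in N, time in s.
With the tool pointing down it reaches from about 0.375 to 0.975 m from the base axis. Payload 3.8 kg.
Tool frame: the origin (TCP) lies at the very end of the fingers, on their centre line; the grasp point (between the pads) lies manip.pinch_z behind it (manip.pinch_z is the distance from the TCP to the grasp point, in m); z points along the fingers, y is the line along which they close (so a half turn about z gives the same grasp; the last joint's range is limited). The gripper opens to 85 mm and grips with 20 to 120 N. Pads are 22 mm wide; open, the fingers measure 114 mm over their backs; the gripper's body (76 mm by 85 mm) begins 54 mm behind the grasp point. The pads swing forward as they close: fully open they stand 13 mm farther back than shut.
Start: joints at [1.294, 0.264, 1.604, -0, 1.274, -0.037], TCP at [0.16, 0.656, 0.231] pointing down, gripper open.
Joint ranges: [-2.63, 2.63], [-0.94, 2.18], [0.31, 2.57], [-1.31, 4.45], [0, 2.66], [-2.55, 2.55]. Speed limits (rad/s): [2.57, 2.57, 3.14, 3.14, 3.14, 3.14].

## Interface

Orientations are given as [roll, pitch, yaw] about the fixed x, y, z axes, in that order (R = Rz(yaw) Ry(pitch) Rx(roll)).
In Python, from station import sensors, imaging, manip gives the robot as it stands.
- The arm moves only by the shell command python3 -m pendant 'ROWS' [FORCE]. ROWS is JSON, a list that holds one entry, the list of rows, each a list of 5 numbers: the shift along the tool's x, y, z in m, then the turn about the tool's z in rad, then the opening, from -1 (shut) to 1 (fully open), so that 0 is half open. In form: [[[dx, dy, dz, twist, jaw], ...]]. A call has 1 to 12 rows; each row shifts and turns the commanded pose from where the row before left it, along the tool's axes as they then stand; what a row does not reach is not made up. A row lasts 1/12 s, in which the tool goes at most 41.7 mm and 7.16 degrees, less where a joint would pass 70% of its speed; a pose out of reach is approached as far as the arm can. A call is refused whole if a number of a shift passes 0.0417 or a number of a turn 0.125, either way. A call with a gripper value outside its range is refused whole. The fingers move at their own pace and stop on an object; FORCE is the grip in N (left out, the last holds). Time passes only in rows, so rows that do not move let the fingers close. It gives the time, the measured TCP pose, the force, the opening and the grip force at its end, in the units of the state.
- sensors.get_obs(): the state, without advancing time (a new reading comes with each control period).
- imaging.grab_frame(name): name is "scene" or "side" or "wrist"; returns the picture (480x640x3 uint8, red, green, blue); there is no depth.
- imaging.camera_params(name): a dict with "camera_matrix" (3x3 intrinsics, pixels), "dist_coeffs" ([k1, k2, p1, p2, k3] as OpenCV has them; the pictures are not rectified), "rvec" (rotation vector, rad) and "tvec" (3), from world to camera coordinates, as OpenCV has them; the wrist camera has in their place "tool_from_camera" (4x4, takes a point from camera to tool coordinates, whose origin is the TCP and whose axes are the flange's). Camera axes: x right, y down, z forward; pixel columns grow to the right and rows downward; lengths in m; the calibration is good to about 2 mm. A picture is of the moment at which its call begins: read the wrist's pose just before it. camera_params takes no time and is no camera call.
- manip.finish_job(): hands the job in; it is judged then, once.
The state is a dict: "t": time; "joints": joint angles; "qd": joint speeds; "joint_efforts": joint torques, N m; "eef_pos": TCP position; "eef_rot": TCP orientation; "force": force on the tool from outside, world axes, zero at the start; "torque": the same for the moment, N m; "gripper_width": finger opening in m; "grip_force": force on a finger pad.
Only numpy, scipy, OpenCV 4.12 (cv2) and the standard library are available. Lean on these libraries where they do the work, as an engineer would, in place of code of your own. Each camera call takes 0.05 s, during which the arm holds its last target. There are 200 camera calls.

## Task

One L-shaped printing block lies crooked in the mouth of the dark grey drop-front tray; another one and a straight one lie on the table. Pack all three into the tray, so that all three lie flat on its floor side by side, none on top of another, pushed in until they are flush with the open front edge. Slide them home gently: do not ram its walls, and leave the other things on the table where they are.

Things in the scene. Friction and masses are not known exactly. Their poses are not given: they have to be found in the camera images.
- tray: shallow dark grey tray, fixed. Origin: centre of its inside, at table height; x from the open front to the back wall, y left, z up. Floor top 4 mm above the table. Inside x -41 to 41 mm, y -95 to 95 mm. 5 mm walls at the back and both sides, tops 34 mm above the table; no front wall. Two L-blocks nested, one turned half round, make 150 x 80 mm; the bar beside them, lengthwise front to back, takes 36 mm more
- tray_walls: the tray's back wall and two side walls, thin and not to be rammed; same origin and axes as the tray
- tray_flap (a point): middle of the tray's front flap, folded down flat, on its upper face, 71 mm in front of the tray's origin and 4 mm above the table. The flap (60 mm from front to back, 200 mm wide) continues the tray's floor at the same height, without step or walls, so that blocks can be slid over it into the tray
- block_a_mid (a point): one of two identical L-shaped wooden printing blocks, 20 mm thick, about 110 g, this one in the tray, half on its flap; point: centre of its 80 (local x) by 110 mm (y) outline, half-way up, z up. Long arm: x 0 to 40, y -55 to 55 mm. Short arm: x -40 to 0, y 15 to 55 mm. Empty: x -40 to 0, y -55 to 15 mm. Graspable across the long arm's 40 mm, e.g. at (20, -15) mm
- block_b_mid (a point): one of two identical L-shaped wooden printing blocks, 20 mm thick, about 110 g, this one on the table; point: centre of its 80 (local x) by 110 mm (y) outline, half-way up, z up. Long arm: x 0 to 40, y -55 to 55 mm. Short arm: x -40 to 0, y 15 to 55 mm. Empty: x -40 to 0, y -55 to 15 mm. Graspable across the long arm's 40 mm, e.g. at (20, -15) mm
- bar_mid (a point): straight flat wooden printing block, 80 mm long (local x), 36 mm wide (local y), 20 mm thick, upright corners rounded to 4 mm radius, about 55 g; this point is its centre, half-way up (10 mm above its underside), local z up
- ink_tin: bystander, to be left where it is: round metal tin, 64 mm across, 52 mm high, standing; origin at the centre of its underside
- loupe: bystander, to be left where it is: black magnifier, 44 mm across, 34 mm high, standing; origin at the centre of its underside
- tape_roll: bystander, to be left where it is: roll of paper tape, 72 mm across, 20 mm high, lying flat; origin at the centre of its underside
- paste_brush: bystander, to be left where it is: brush lying flat on the table behind the tray; origin on its underside
- weight: bystander, to be left where it is: flat steel paperweight, 50 x 90 x 30 mm; origin at the centre of its underside
Mind the look-alikes: they are no part of the job. What is shaped like the part that bears block_b_mid but yellow is not meant.

How it is judged:
By the outcome, as a careful person would: the job done as asked, in the order asked, and still so for the second after the job is handed in, with the robot touching nothing.
It also fails if it takes over 72 s, if anything falls off the work surface, if the arm or the gripper's body presses on something with over 40 N, if the wrist force passes 120 N, or if a joint passes its speed limit or range.

## Working session

There is one attempt and no reset: what is moved stays moved. The work goes in short steps, Python scripts to look and compute and a shell command to move; the robot and the scene stay as the last step left them, time stands still between calls to the robot, and variables do not carry over. Pictures are saved under pics/ and viewed, at most 10 in all, crops included, and the job is handed in when it is done.

```bash
ls; mkdir -p pics; python3 - <<'E'
from station import sensors, imaging, manip
import cv2
print(sensors.get_obs()); print(manip.pinch_z)
for n in ["scene","side","wrist"]:
    im=imaging.grab_frame(n); cv2.imwrite(f"pics/{n}0.png",im[:,:,::-1]); print(n,imaging.camera_params(n))
E
```

```text
pics
{'t': 0.0, 'joints': array([ 1.29409130e+00,  2.64756009e-01,  1.60539256e+00, -4.99632658e-05,
        1.27367271e+00, -3.68914581e-02]), 'qd': array([-0.00037805, -0.00036159, -0.00031512,  0.00123145, -0.00029026,
       -0.00072092]), 'joint_efforts': array([-3.13420287e-04, -5.15101361e+01, -3.67321944e+01, -3.50883602e-04,
        1.30033161e-02, -1.37649753e-06]), 'eef_pos': array([0.16013936, 0.6549757 , 0.22995006]), 'eef_rot': array([-3.13936379e+00, -3.44895612e-05,  2.90179372e+00]), 'force': array([ 0.3670581 ,  0.42098209, -0.00540217]), 'torque': array([ 0.02455603, -0.02740061, -0.02173826]), 'grip_force': 0.0, 'gripper_width': 0.08533450040611539}
0.0187
scene {'camera_matrix': array([[504.36712627,   0.        , 313.66768768],
       [  0.        , 504.36712627, 233.5272046 ],
       [  0.        ,   0.        ,   1.        ]]), 'dist_coeffs': array([-0.07676987,  0.        ,  0.        ,  0.        ,  0.        ]), 'rvec': array([ 0.88440789,  2.64523682, -0.92476078]), 'tvec': array([ 0.43488534, -0.22284775,  1.29063633])}
side {'camera_matrix': array([[468.
[... 273 characters left out ...]
 0.43975229]), 'tvec': array([-0.3766104 ,  0.29330542,  0.90027443])}
wrist {'camera_matrix': array([[423.78769725,   0.        , 328.75511644],
       [  0.        , 423.78769725, 240.8783638 ],
       [  0.        ,   0.        ,   1.        ]]), 'dist_coeffs': array([-0.05227146,  0.        ,  0.        ,  0.        ,  0.        ]), 'tool_from_camera': array([[-9.81817300e-04, -9.52249575e-01, -3.05319150e-01,
         7.83674938e-02],
       [ 9.99999410e-01, -7.93080489e-04, -7.42194395e-04,
        -2.17289490e-04],
       [ 4.64611636e-04, -3.05319699e-01,  9.52249792e-01,
        -1.41738652e-01],
       [ 0.00000000e+00,  0.00000000e+00,  0.00000000e+00,
         1.00000000e+00]])}
```

View pics/scene0.png

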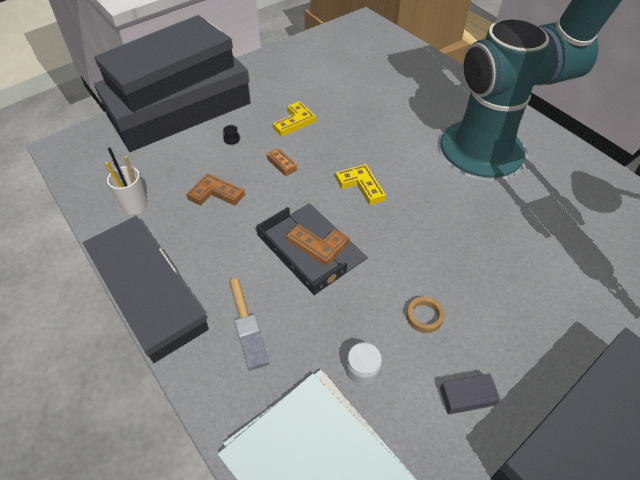

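View pics/side0.png

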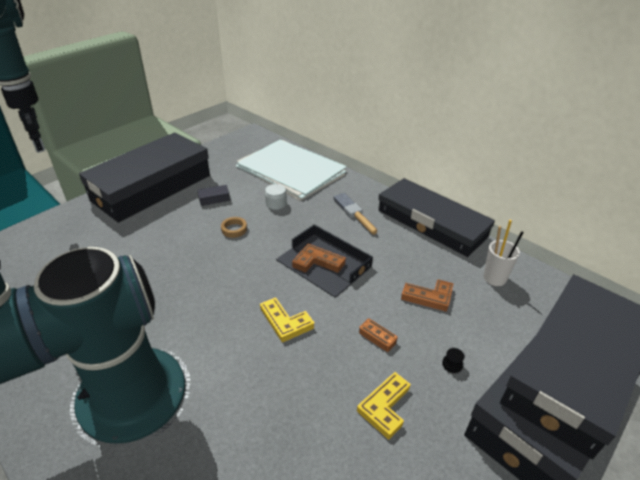

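The scene view shows the tray at (312,248), with orange L block_a in it at (318,242). L-shapes on the table are orange at (215,190), yellow at (295,119) and yellow at (361,183). The orange one is block_b, since the yellow ones are the named look-alikes. The bar is orange at (282,161), the loupe is at (231,134), the tape at (426,314), the tin at (365,362) and the weight at (470,393).

```bash
cat > h.py <<'E'
import numpy as np, cv2
from station import sensors, imaging, manip
from scipy.spatial.transform import Rotation as R
def cam(name, obs=None):
    p=imaging.camera_params(name); K,d=p["camera_matrix"],p["dist_coeffs"]
    if name=="wrist":
        T=np.eye(4); T[:3,:3]=R.from_euler('xyz',obs["eef_rot"]).as_matrix(); T[:3,3]=obs["eef_pos"]
        T=T@p["tool_from_camera"]; return K,d,T[:3,:3],T[:3,3]
    r=cv2.Rodrigues(p["rvec"])[0]; return K,d,r.T,-r.T@p["tvec"]
def cast(c,px,z):
    K,d,Rw,o=c
    u=cv2.undistortPoints(np.float64(px).reshape(-1,1,2),K,d)[:,0]
    v=np.c_[u,np.ones(len(u))]@Rw.T
    return o+v*((z-o[2])/v[:,2])[:,None]
def proj(c,X):
    K,d,Rw,o=c
    return cv2.projectPoints(np.float64(X).reshape(-1,1,3),cv2.Rodrigues(Rw.T)[0],-Rw.T@o,K,d)[0][:,0]
def omask(im,lo=3,hi=14,s=110,v=60):
    h=cv2.cvtColor(im,cv2.COLOR_RGB2HSV); return cv2.inRange(h,(lo,s,v),(hi,255,255))
E
python3 - <<'E'
from h import *
for n in ["scene","side"]:
    im=cv2.imread(f"pics/{n}0.png")[:,:,::-1].copy(); c=cam(n)
    m=omask(im)
    for k in cv2.findContours(m,0,2)[0]:
        if cv2.contourArea(k)<150: continue
        h=cv2.cvtColor(im,cv2.COLOR_RGB2HSV); mm=np.zeros(m.shape,np.uint8); cv2.drawContours(mm,[k],-1,255,-1)
        q=k[:,0].mean(0); print(n,q.round(),cv2.contourArea(k),np.percentile(h[mm>0][:,2],[10,50,90]),cast(c,[q],.02).round(3))
        a=cv2.approxPolyDP(k,2.5,True)[:,0]; print(np.c_[a,cast(c,a,.02)[:,:2].round(3)].tolist())
im=cv2.imread("pics/scene0.png"); b=cv2.imread("pics/side0.png")
A=cv2.resize(im[95:295,180:390],None,fx=2.8,fy=2.8,interpolation=2)
cv2.imwrite("pics/crop.png",A)
E
```

```text
scene [316. 242.] 1271.5 [120. 151. 180.] [[ 0.536 -0.001  0.02 ]]
[[287.0, 235.0, 0.575, -0.054], [288.0, 241.0, 0.583, -0.039], [325.0, 265.0, 0.558, 0.058], [348.0, 243.0, 0.484, 0.043], [348.0, 237.0, 0.474, 0.03], [335.0, 229.0, 0.482, -0.004], [323.0, 240.0, 0.521, 0.004], [298.0, 224.0, 0.538, -0.064]]
scene [220. 189.] 939.5 [110. 143. 174.] [[ 0.622 -0.261  0.02 ]]
[[187.0, 196.0, 0.694, -0.288], [199.0, 204.0, 0.684, -0.249], [212.0, 193.0, 0.643, -0.261], [235.0, 204.0, 0.618, -0.199], [244.0, 194.0, 0.585, -0.213], [243.0, 189.0, 0.579, -0.228], [227.0, 182.0, 0.597, -0.27], [232.0, 185.0, 0.593, -0.255], [226.0, 185.0, 0.604, -0.263], [220.0, 181.0, 0.609, -0.283], [223.0, 180.0, 0.601, -0.282], [217.0, 178.0, 0.609, -0.297], [221.0, 180.0, 0.605, -0.285], [218.0, 181.0, 0.612, -0.286], [206.0, 174.0, 0.624, -0.325]]
scene [281. 162.] 411.0 [ 95. 142. 199.] [[ 0.455 -0.25   0.02 ]]
[[268.0, 153.0, 0.464, -0.295], [268.0, 159.0, 0.476, -0.277], [285.0, 175.0, 0.474, -0.206], [296.0, 169.0, 0.442, -0.207], [295.0, 163.0, 0.431, -0.225], [278.0, 148.0, 0.434, -0.295]]
side [377. 334.] 568.5 [ 93. 137. 187.] [[ 0.44  -0.265  0.02 ]]
[[367.0, 319.0, 0.457, -0.223], [360.0, 326.0, 0.431, -0.225], [360.0, 332.0, 0.418, -0.235], [388.0, 350.0, 0.422, -0.308], [396.0, 336.0, 0.463, -0.298]]
side [428. 294.] 881.5 [102. 133. 159.] [[ 0.615 -0.279  0.02 ]]
[[452.0, 284.0, 0.684, -0.301], [438.0, 280.0, 0.672, -0.269], [431.0, 291.0, 0.629, -0.278], [405.0, 284.0, 0.605, -0.219], [402.0, 298.0, 0.563, -0.241], [446.0, 310.0, 0.602, -0.336]]
side [317. 260.] 806.5 [ 75.  128.  157.3] [[ 0.522 -0.009  0.02 ]]
[[293.0, 260.0, 0.479, 0.034], [293.0, 266.0, 0.463, 0.018], [303.0, 271.0, 0.468, -0.012], [314.0, 262.0, 0.51, -0.009], [338.0, 271.0, 0.527, -0.074], [344.0, 257.0, 0.577, -0.05], [307.0, 244.0, 0.548, 0.053]]
```

View pics/crop.png

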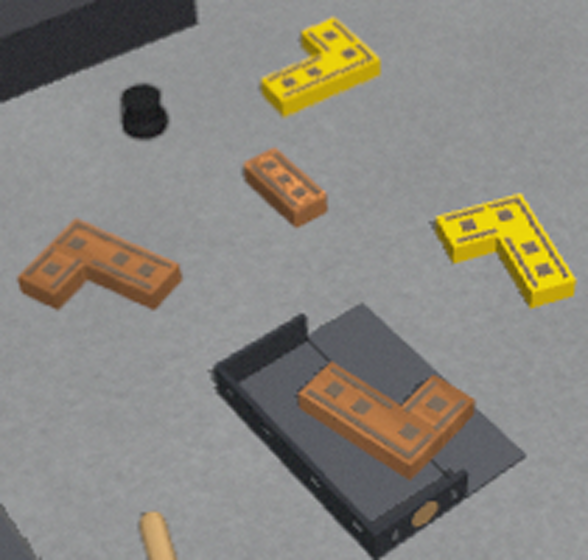

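View pics/wrist0.png

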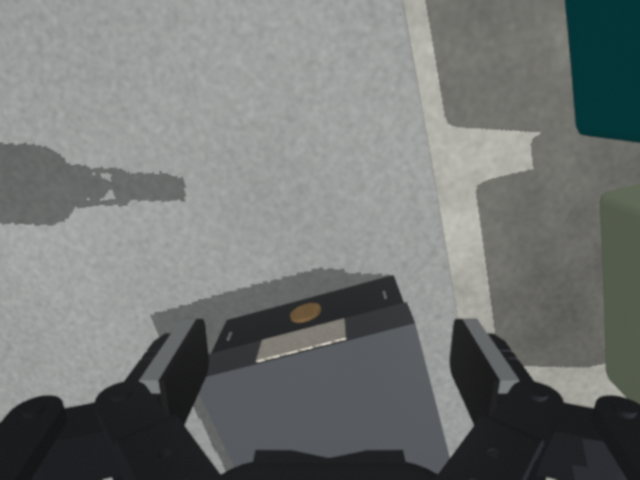

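The crop confirms block_b is the orange L at scene (215,190) and the bar is at (282,161). Both nearby L decoys are yellow. The wrist view shows only a dark box and the fingers, so I'll move over the work for a close look.

```bash
python3 -m pendant '[[[-0.0257,-0.0305,-0.0045,0,1],[-0.0257,-0.0305,-0.0045,0,1],[-0.0257,-0.0305,-0.0045,0,1],[-0.0257,-0.0305,-0.0045,0,1],[-0.0257,-0.0305,-0.0045,0,1],[-0.0257,-0.0305,-0.0045,0,1],[-0.0257,-0.0305,-0.0045,0,1],[-0.0257,-0.0305,-0.0045,0,1],[-0.0257,-0.0305,-0.0045,0,1],[-0.0257,-0.0305,-0.0045,0,1],[-0.0257,-0.0305,-0.0045,0,1],[-0.0257,-0.0305,-0.0045,0,1]]]'
python3 -m pendant '[[[-0.0257,-0.0305,-0.0045,0,1],[-0.0257,-0.0305,-0.0045,0,1],[-0.0257,-0.0305,-0.0045,0,1],[-0.0257,-0.0305,-0.0045,0,1],[-0.0257,-0.0305,-0.0045,0,1],[-0.0257,-0.0305,-0.0045,0,1],[-0.0257,-0.0305,-0.0045,0,1],[-0.0257,-0.0305,-0.0045,0,1],[-0.0257,-0.0305,-0.0045,0,1],[-0.0257,-0.0305,-0.0045,0,1],[0,0,0,0,1],[0,0,0,0,1]]]'
python3 - <<'E'
from h import *
o=sensors.get_obs(); im=imaging.grab_frame("wrist"); cv2.imwrite("pics/w1.png",im[:,:,::-1])
np.savez("w1.npz",eef_pos=o["eef_pos"],eef_rot=o["eef_rot"]); print(o["eef_pos"],o["eef_rot"],o["joints"])
E
```

```text
t: 1.15
eef_pos: [0.3731, 0.225, 0.2854]
eef_rot: [3.141, 0.0, 2.902]
force: [0.4, 0.3, -0.8]
gripper_width: 0.0853
grip_force: 0.0
t: 2.15
eef_pos: [0.5504, -0.1322, 0.3296]
eef_rot: [3.141, -0.001, 2.898]
force: [-0.5, 0.6, 0.2]
gripper_width: 0.0854
grip_force: 0.0
[ 0.5504322  -0.13220936  0.32955487] [ 3.14140144e+00 -1.40436571e-03  2.89833623e+00] [-2.79812688e-01  1.26431936e-02  1.70906167e+00  1.41332121e-04
  1.42129821e+00 -1.60737361e+00]
```

View pics/w1.png

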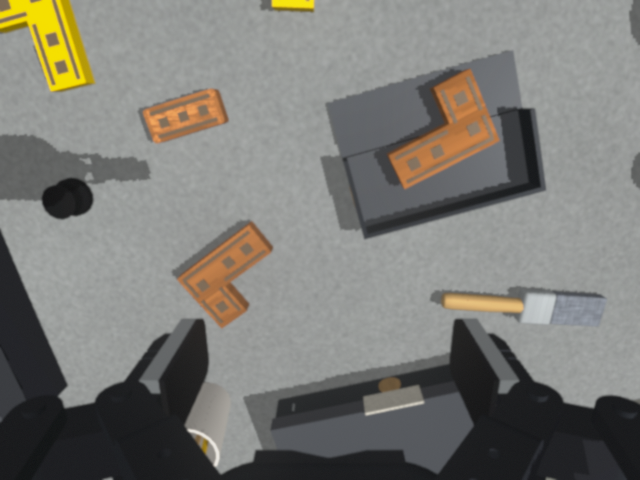

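The wrist view shows everything clearly. Block_a is at (445,130) in the tray, whose flap corners are (327,102) and (513,52) and back wall corners (366,237) and (545,188). Block_b is at (225,270), the bar at (185,115), the loupe at (68,198), the brush at (525,307) and the yellow decoys along the top edge.

```bash
cat >> h.py <<'E'
def segs(im,c,z0,area=800,eps=4,thick=.02):
    """per orange blob: edge lines with height chosen by facing (bottom if facing camera)"""
    m=cv2.morphologyEx(omask(im),cv2.MORPH_CLOSE,np.ones((5,5)))
    for k in cv2.findContours(m,0,cv2.CHAIN_APPROX_NONE)[0]:
        if cv2.contourArea(k)<area: continue
        zt=z0+thick; W=cast(c,k[:,0],zt)[:,:2]
        r=cv2.minAreaRect((W*1000).astype(np.float32)); th=np.radians(r[2])
        cen=np.array(r[0])/1000
        ext={}
        for j in range(4):
            n=np.array([np.cos(th+j*np.pi/2),np.sin(th+j*np.pi/2)])
            zz=[zt,z0]; near=((W-cen)@n).max()
            fac=(c[3][:2]-(cen+n*near))@n>0
            P=cast(c,k[:,0],z0 if fac else zt)[:,:2]; s=np.sort(P@n)[::-1]
            # robust edge: fit line to the contour points close to this side
            t=(P@np.array([-n[1],n[0]])); e=P@n; sel=e>s[0]-.004
            # yaw from edge
            A=np.polyfit(t[sel],e[sel],1); tt=t[sel]
            ext[j]=(np.median(e[sel]),-np.degrees(np.arctan(A[0])),np.ptp(tt)*1000)
        L0=ext[0][0]+ext[2][0]; L1=ext[1][0]+ext[3][0]
        n0=np.array([np.cos(th),np.sin(th)]);n1=np.array([-n0[1],n0[0]])
        ctr=n0*(ext[0][0]-ext[2][0])/2+n1*(ext[1][0]-ext[3][0])/2
        M=W.mean(0)
        mm=cv2.moments(k); ce=cast(c,[[mm['m10']/mm['m00'],mm['m01']/mm['m00']]],z0+.01)[0,:2]
        print("px",k[:,0].mean(0).round(),"th",round(r[2],1),"size",(np.array([L0,L1])*1000).round(1),"ctr",ctr.round(4),"com-ctr local",(np.array([(ce-ctr)@n0,(ce-ctr)@n1])*1000).round(1))
        print("  edges(dth,len)",[(round(ext[j][1],1),round(ext[j][2])) for j in range(4)])
E
python3 - <<'E'
from h import *
o=dict(np.load("w1.npz")); im=cv2.imread("pics/w1.png")[:,:,::-1].copy(); c=cam("wrist",o)
print("cam",c[3])
segs(im,c,0); print("--z0=.004"); segs(im,c,.004)
g=cv2.cvtColor(im,cv2.COLOR_RGB2GRAY)
p=np.float32([[327,102],[513,52],[366,237],[545,188]]).reshape(-1,1,2)
q=cv2.cornerSubPix(g,p.copy(),(5,5),(-1,-1),(3,30,.01))[:,0]; print(q)
f=np.r_[cast(c,q[:2],.004),cast(c,q[2:],.034)][:,:2]; print(f)
model=np.array([[-101,-100],[-101,100],[46,-100],[46,100]])/1000.
# image left = world -y ?
H=(model-model.mean(0)).T@(f-f.mean(0)); U,S,V=np.linalg.svd(H); Rm=(V.T@np.diag([1,np.linalg.det(V.T@U.T)])@U.T)
t=f.mean(0)-Rm@model.mean(0); print("tray",t,np.degrees(np.arctan2(Rm[1,0],Rm[0,0])), "res mm",((model@Rm.T+t-f)*1000).round(1))
E
```

```text
cam [ 0.4745077  -0.11362099  0.47140395]
px [228. 273.] th 22.7 size [ 76.6 106.1] ctr [ 0.6323 -0.2662] com-ctr local [-9.1 -8.8]
  edges(dth,len) [(np.float64(0.8), 43), (np.float64(-0.5), 38), (np.float64(-0.1), 117), (np.float64(-0.2), 78)]
px [185. 115.] th 1.7 size [33.6 77. ] ctr [ 0.4461 -0.2624] com-ctr local [-0.5 -0.4]
  edges(dth,len) [(np.float64(-0.1), 86), (np.float64(0.5), 33), (np.float64(-0.2), 81), (np.float64(0.3), 34)]
px [445. 132.] th 14.0 size [ 79. 109.] ctr [ 0.5244 -0.0111] com-ctr local [ 8.5 11.7]
  edges(dth,len) [(np.float64(0.1), 111), (np.float64(-0.1), 80), (np.float64(-0.1), 45), (np.float64(0.3), 44)]
--z0=.004
px [228. 273.] th 22.7 size [ 75.9 105.1] ctr [ 0.6309 -0.2649] com-ctr local [-9.  -8.7]
  edges(dth,len) [(np.float64(0.8), 42), (np.float64(-0.5), 38), (np.float64(-0.1), 116), (np.float64(0.0), 77)]
px [185. 115.] th 1.7 size [33.3 76.3] ctr [ 0.4464 -0.2611] com-ctr local [-0.5 -0.4]
  edges(dth,len) [(np.float64(-0.1), 85), (np.float64(0.5), 33), (np.float64(-0.2), 80), (np.float64(0.3), 34)]
px [445. 132.] th 14.0 size [ 78.3 108. ] ctr [ 0.524 -0.012] com-ctr local [ 8.5 11.6]
  edges(dth,len) [(np.float64(0.1), 110), (np.float64(0.1), 79), (np.float64(-0.1), 44), (np.float64(0.3), 44)]
[[324.82996  102.19231 ]
 [512.7333    50.441433]
 [364.15353  238.6338  ]
 [545.2887   189.76993 ]]
[[ 0.46935854 -0.11673214]
 [ 0.46497293  0.0842264 ]
 [ 0.61669027 -0.10970831]
 [ 0.61021094  0.08858707]]
tray [ 0.5677947  -0.01254618] 1.7932553631578176 res mm [[ 0.6  1.1]
 [-1.3  0. ]
 [ 0.2 -1.3]
 [ 0.4  0.3]]
```

```bash
cat >> h.py <<'E'
def go(x,y,z,yaw):
    """print twist and shift (in tool axes after the twist) from the measured pose to the target"""
    o=sensors.get_obs(); p=o["eef_pos"]; y0=o["eef_rot"][2]; ya=np.radians(yaw)
    d=(ya-y0+np.pi)%(2*np.pi)-np.pi; dx,dy=x-p[0],y-p[1]
    print("at",p.round(4),np.degrees(y0).round(2),"w",o["gripper_width"].round(4),"t",o["t"],"| twist %.4f dx %.4f dy %.4f dz %.4f"%(-d,dx*np.cos(ya)+dy*np.sin(ya),dx*np.sin(ya)-dy*np.cos(ya),p[2]-z),"F",o["force"].round(1),"grip",round(o["grip_force"],1))
E
python3 -m pendant '[[[0,0,0.0225,-0.0978,0.4],[0,0,0.0225,-0.0978,0.4],[0,0,0.0225,-0.0978,0.4],[0,0,0.0225,-0.0978,0.4],[0,0,0.0225,-0.0978,0.4],[0.0032,0.0317,0.0225,0,0.4],[0.0032,0.0317,0.0225,0,0.4],[0.0032,0.0317,0.0225,0,0.4],[0.0032,0.0317,0.0225,0,0.4],[0.0032,0.0317,0.0225,0,0.4],[0,0,0,0,0.4],[0,0,0,0,0.4]]]' >/dev/null
python3 -c "
from h import *
go(.4963,.0176,.006,194)"
```

```text
Traceback (most recent call last):
  File "h.py", line 50, in go
    print("at",p.round(4),np.degrees(y0).round(2),"w",o["gripper_width"].round(4),"t",o["t"],"| twist %.4f dx %.4f dy %.4f dz %.4f"%(-d,dx*np.cos(ya)+dy*np.sin(ya),dx*np.sin(ya)-dy*np.cos(ya),p[2]-z),"F",o["force"].round(1),"grip",round(o["grip_force"],1))
                                                      ^^^^^^^^^^^^^^^^^^^^^^^^
AttributeError: 'float' object has no attribute 'round'
```

```bash
sed -i 's/o\["gripper_width"\].round(4)/round(o["gripper_width"],4)/' h.py
python3 - <<'E'
from h import *
go(.4963,.0176,.006,194)
o=sensors.get_obs(); im=imaging.grab_frame("wrist"); cv2.imwrite("pics/w2.png",im[:,:,::-1]); segs(im,cam("wrist",o),.004)
E
```

```text
at [0.4923 0.0218 0.1035] -165.43 w 0.0598 t 3.2 | twist 0.0099 dx -0.0029 dy -0.0051 dz 0.0975 F [0.9 0.5 0.6] grip 0.0
px [276. 308.] th 14.5 size [ 77.3 108.9] ctr [ 0.5234 -0.0119] com-ctr local [ 4.  12.3]
  edges(dth,len) [(np.float64(-0.4), 109), (np.float64(-0.4), 83), (np.float64(-0.3), 41), (np.float64(-0.0), 42)]
```

View pics/w2.png

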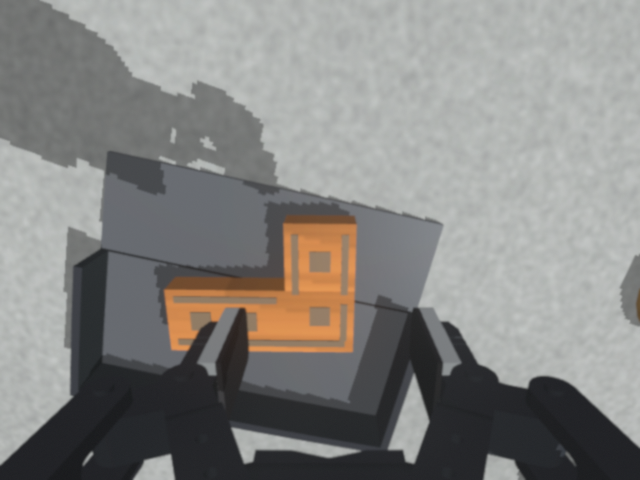

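The wrist view shows block_a's short arm at (320,260), between the fingers' paths and lying on the flap. The flap front corners are (110,153) and (442,222). I'll go down onto the short arm.

```bash

python3 -m pendant '[[[-0.003,-0.005,0.015,0.005,0.4],[0,0,0.025,0,0.4],[0,0,0.025,0,0.4],[0,0,0.02,0,0.4],[0,0,0.0125,0,0.4],[0,0,0,0,0.4],[0,0,0,0,-0.3],[0,0,0,0,-0.3],[0,0,0,0,-0.3],[0,0,0,0,-0.3],[0,0,0,0,-0.3],[0,0,0,0,-0.3]]]' 40 
python3 - <<'E'
from h import *
go(.4963,.0176,.006,194.3)
o=sensors.get_obs(); im=imaging.grab_frame("scene"); cv2.imwrite("pics/s2.png",cv2.resize(im[160:320,220:430,::-1],None,fx=3,fy=3))
E
```

```text
t: 4.25
eef_pos: [0.5016, 0.0149, 0.0096]
eef_rot: [-3.14, 0.004, -2.897]
force: [-0.7, -1.4, 6.3]
gripper_width: 0.0393
grip_force: 41.8
at [0.5016 0.0149 0.0096] -166.01 w 0.0393 t 4.25 | twist -0.0054 dx 0.0045 dy 0.0040 dz 0.0036 F [-0.7 -1.4  6.3] grip 41.8
```

View pics/s2.png

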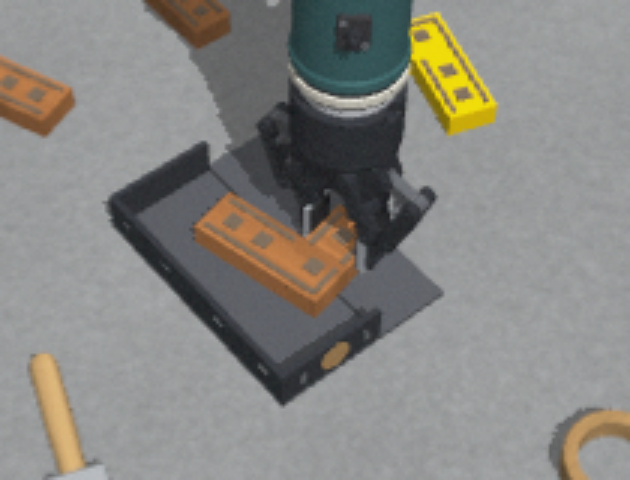

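Block_a's short arm is gripped at crop (335,235) and the block is still crooked in the tray mouth. Next I lift it slightly, square it up and bring it to the tray mouth.

```bash

python3 -m pendant '[[[0,0,-0.006,0,-0.3],[0,0,-0.006,0,-0.3],[0,0,0,0.0716,-0.3],[0,0,0,0.0716,-0.3],[0,0,0,0.0716,-0.3],[-0.0064,0.0019,0,0,-0.3],[-0.0064,0.0019,0,0,-0.3],[-0.0064,0.0019,0,0,-0.3],[-0.0064,0.0019,0,0,-0.3],[0,0,0,0,-0.3],[0,0,0,0,-0.3],[0,0,0,0,-0.3]]]' 40 
python3 - <<'E'
from h import *
go(.5268,.0233,.012,181.7)
o=sensors.get_obs(); im=imaging.grab_frame("wrist"); cv2.imwrite("pics/w3.png",im[:,:,::-1]); 
np.savez("w3.npz",eef_pos=o["eef_pos"],eef_rot=o["eef_rot"])
E
```

```text
t: 5.3
eef_pos: [0.5249, 0.0236, 0.0196]
eef_rot: [-3.142, -0.001, -3.112]
force: [0.4, 0.1, -1.4]
gripper_width: 0.0391
grip_force: 41.0
at [0.5249 0.0236 0.0196] -178.28 w 0.0391 t 5.3 | twist 0.0003 dx -0.0019 dy -0.0003 dz 0.0076 F [ 0.4  0.1 -1.4] grip 41.0
```

View pics/w3.png

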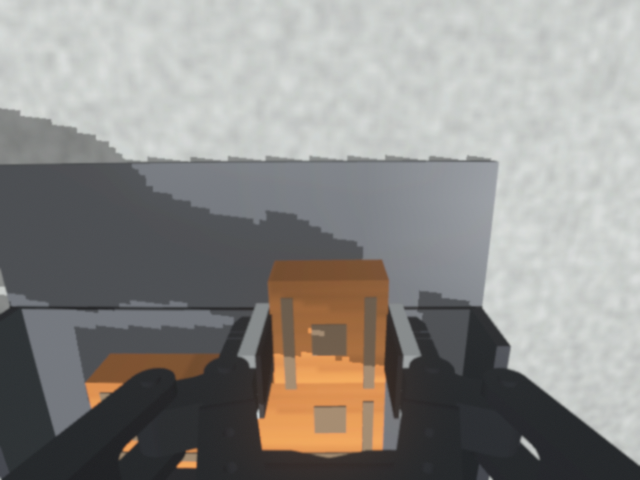

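The wrist view shows block_a held square to the tray. Its short arm's front top edge runs (271,281)-(386,281), the flap's front right corner is (497,160) and the hinge right end (484,306).

```bash

python3 - <<'E'
from h import *
o=dict(np.load("w3.npz")); im=cv2.imread("pics/w3.png")[:,:,::-1].copy(); c=cam("wrist",o)
F=cast(c,[[497,160],[484,306],[100,163],[300,162],[5,300],[200,307],[450,306]],.004); print(F[:,:2].round(4))
B=cast(c,[[271,281],[386,281]],.034);print("blk top z.034",B[:,:2].round(4)); B=cast(c,[[274,261],[385,261]],.014);print("blk bot",B[:,:2].round(4))
# tray in previous views
E
```

```text
[[ 0.4636  0.0839]
 [ 0.5233  0.0874]
 [ 0.4688 -0.0641]
 [ 0.4667  0.0109]
 [ 0.5271 -0.1137]
 [ 0.5271 -0.0299]
 [ 0.5236  0.0732]]
blk top z.034 [[0.5016 0.0037]
 [0.5005 0.0412]]
blk bot [[0.5021 0.0022]
 [0.5009 0.0434]]
```

```bash

python3 -m pendant '[[[0,0,0.005,0,-0.3],[0,0,0.0035,0,-0.3],[-0.004,0,0,0,-0.3],[-0.004,0,0,0,-0.3],[-0.004,0,0,0,-0.3],[-0.004,0,0,0,-0.3],[-0.003,0,0,0,-0.3],[-0.002,0,0,0,-0.3],[0,0,0,0,-0.3],[0,0,0,0,-0.3]]]' 40 
python3 -m pendant '[[[-0.001,0,0,0,-0.3],[-0.001,0,0,0,-0.3],[0,0,0,0,-0.3]]]' 40
python3 - <<'E'
from h import *
go(.5501,.0246,.0105,181.6)
o=sensors.get_obs(); im=imaging.grab_frame("wrist"); cv2.imwrite("pics/w4.png",im[:,:,::-1]); 
np.savez("w4.npz",eef_pos=o["eef_pos"],eef_rot=o["eef_rot"])
im=imaging.grab_frame("scene"); cv2.imwrite("pics/s4.png",im[:,:,::-1]); 
E
```

```text
t: 6.18
eef_pos: [0.5462, 0.0241, 0.0113]
eef_rot: [-3.142, 0.0, -3.112]
force: [0.1, -0.3, -1.2]
gripper_width: 0.0384
grip_force: 41.0
t: 6.43
eef_pos: [0.5482, 0.0242, 0.0113]
eef_rot: [-3.142, 0.0, -3.112]
force: [-0.4, -1.1, -1.6]
gripper_width: 0.039
grip_force: 41.0
at [0.5482 0.0242 0.0113] -178.31 w 0.039 t 6.4333 | twist 0.0015 dx -0.0019 dy 0.0004 dz 0.0008 F [-0.4 -1.1 -1.6] grip 41.0
```

```bash

python3 -m pendant '[[[-0.0005,0,0.0005,0,-0.3],[-0.0005,0,0,0,-0.3],[0,0,0,0,-0.3]]]' 40
python3 -m pendant '[[[-0.0005,0,0,0,-0.3],[0,0,0,0,-0.3]]]' 40
python3 -m pendant '[[[-0.0005,0,0,0,-0.3],[0,0,0,0,-0.3]]]' 40
python3 - <<'E'
from h import *
o=sensors.get_obs(); im=imaging.grab_frame("wrist"); cv2.imwrite("pics/w4.png",im[:,:,::-1]); c=cam("wrist",o)
np.savez("w4.npz",eef_pos=o["eef_pos"],eef_rot=o["eef_rot"])
E
```

```text
t: 6.78
eef_pos: [0.5491, 0.0242, 0.0108]
eef_rot: [-3.142, 0.0, -3.112]
force: [0.1, -0.3, -0.8]
gripper_width: 0.039
grip_force: 41.0
t: 6.95
eef_pos: [0.5497, 0.0242, 0.0108]
eef_rot: [-3.142, 0.0, -3.112]
force: [-0.1, -0.0, -2.4]
gripper_width: 0.0388
grip_force: 41.0
t: 7.12
eef_pos: [0.5502, 0.0242, 0.0108]
eef_rot: [-3.142, 0.0, -3.112]
force: [1.2, -0.3, -1.0]
gripper_width: 0.0391
grip_force: 41.0
```

View pics/w4.png

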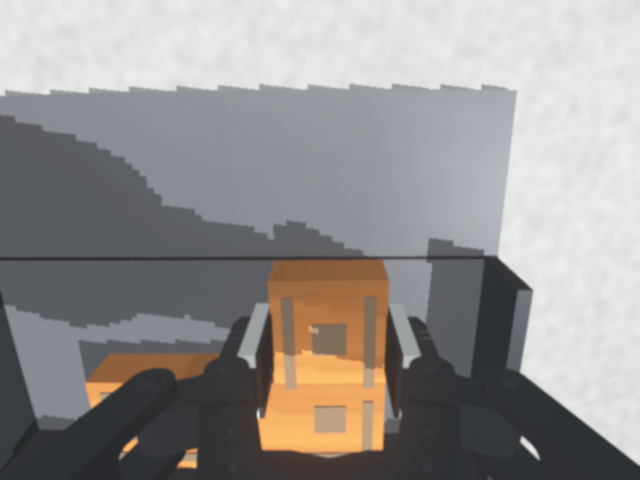

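```bash

python3 - <<'E'
from h import *
o=dict(np.load("w4.npz")); c=cam("wrist",o)
A=cast(c,[[270,258],[385,258],[484,257],[498,256]],.004); print(A[:,:2].round(4))
for z in(.004,.005,.006): print(z,cast(c,[[273,261],[386,261]],z)[:,:2].round(4).tolist())
im=cv2.imread("pics/w4.png"); g=im.astype(int).sum(2)
print(g[252:264,200],g[250:270,330]); print(g[262,378:392], g[262,264:280])
t=o["eef_pos"]; yw=o["eef_rot"][2]+np.pi
th=np.radians(1.65); Rm=np.array([[np.cos(th),-np.sin(th)],[np.sin(th),np.cos(th)]])
print("A front by TCP",t[:2]+Rm@[-.0251,0], "A y range tip",(t[:2]+Rm@[-.025,.02]).round(4))
E
```

```text
[[0.5268 0.0013]
 [0.5255 0.0442]
 [0.5241 0.0815]
 [0.5236 0.0867]]
0.004 [[0.5279, 0.0024], [0.5267, 0.0447]]
0.005 [[0.5275, 0.0025], [0.5263, 0.0445]]
0.006 [[0.5272, 0.0027], [0.526, 0.0444]]
[282 282 282 273 245 194 159 180 237 270 281 281] [291 288 289 292 288 273 231 184 172 211 254 282 288 290 289 289 287 291
 289 288]
[300 299 300 309 349 399 433 445 447 448 449 450 449 450] [288 283 285 286 284 285 283 285 285 290 293 293 286 285 283 278]
A front by TCP [0.5251107  0.02352254] A y range tip [0.5246 0.0435]
```

Block_a's front edge is about 1 mm inside the hinge line, so it's flush, and there's about 37-38 mm left for the bar beside it. I'll release it and go to block_b.

```bash

python3 -m pendant '[[[0,0,0.0008,0,-0.3],[0,0,0,0,0.25],[0,0,0,0,0.25],[0,0,0,0,0.25],[0,0,-0.015,0,0.25],[0,0,-0.03,0,0.25],[0,0,-0.035,0,0.25],[0,0,-0.02,0.1204,0.4],[0,0,0,0.1204,0.4],[0,0,0,0.1204,0.4],[0,0,0,0.1204,0.4],[0,0,0,0.1204,0.4]]]' 40
python3 -m pendant '[[[0,0,0,0.1204,0.4],[0,0,0,0.1204,0.4],[0,0,0,0.1204,0.4],[0,0,0,0.1204,0.4],[0,0,0,0.1204,0.4]]]' 40
python3 -m pendant '[[[-0.0367,-0.0071,0,0,0.4],[-0.0367,-0.0071,0,0,0.4],[-0.0367,-0.0071,0,0,0.4],[-0.0367,-0.0071,0,0,0.4],[-0.0367,-0.0071,0,0,0.4],[-0.0367,-0.0071,0,0,0.4],[-0.0367,-0.0071,0,0,0.4],[-0.0367,-0.0071,0,0,0.4],[0,0,0,0,0.4],[0,0,0,0,0.4],[0,0,0,0,0.4]]]' 40
python3 - <<'E'
from h import *
go(.6112,-.2686,.004,112.7)
o=sensors.get_obs(); im=imaging.grab_frame("wrist"); cv2.imwrite("pics/w5.png",im[:,:,::-1]); segs(im,cam("wrist",o),0,1500)
im=imaging.grab_frame("scene"); cv2.imwrite("pics/s5.png",im[:,:,::-1])
E
```

```text
t: 8.17
eef_pos: [0.5503, 0.0242, 0.1105]
eef_rot: [3.141, 0.001, 2.563]
force: [0.0, -0.1, 0.1]
gripper_width: 0.0596
grip_force: 0.0
t: 8.58
eef_pos: [0.5501, 0.0242, 0.1101]
eef_rot: [3.141, 0.0, 1.961]
force: [-0.6, -0.1, -0.8]
gripper_width: 0.0599
grip_force: 0.0
t: 9.5
eef_pos: [0.6105, -0.2683, 0.1096]
eef_rot: [-3.141, -0.001, 1.966]
force: [0.4, -0.1, -0.3]
gripper_width: 0.0596
grip_force: 0.0
at [ 0.6105 -0.2683  0.1096] 112.65 w 0.0596 t 9.5 | twist -0.0009 dx -0.0005 dy 0.0005 dz 0.1056 F [ 0.4 -0.1 -0.3] grip 0.0
px [355. 269.] th 22.6 size [ 78.2 107.5] ctr [ 0.6326 -0.2659] com-ctr local [-11.   -4.8]
  edges(dth,len) [(np.float64(2.9), 22), (np.float64(0.0), 42), (np.float64(0.1), 110), (np.float64(1.0), 68)]
px [ 64. 122.] th 1.6 size [33.8 78.1] ctr [ 0.447 -0.262] com-ctr local [-1.   1.3]
  edges(dth,len) [(np.float64(-0.0), 79), (np.float64(1.2), 47), (np.float64(0.1), 79), (np.float64(0.2), 36)]
```

View pics/w5.png

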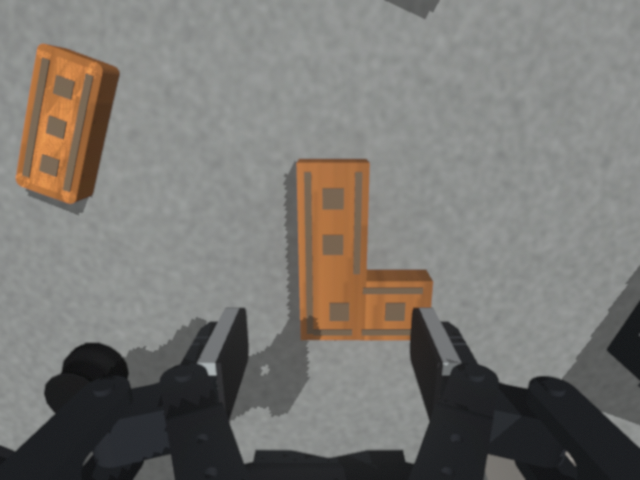

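The wrist view shows block_b centred, its long arm spanning columns 300-370 between the open fingers and its short arm at (397,305). Going down to grip it.

```bash

python3 -m pendant '[[[0,0,0.03,0,0.4],[0,0,0.03,0,0.4],[0,0,0.025,0,0.4],[0,0,0.015,0,0.4],[0,0,0.0055,0,0.4],[0,0,0,0,-0.3],[0,0,0,0,-0.3],[0,0,0,0,-0.3],[0,0,0,0,-0.3],[0,0,0,0,-0.3],[0,0,0,0,-0.3]]]' 40
python3 -m pendant '[[[0,0,-0.02,0,-0.3],[0,0,-0.02,0,-0.3],[0,0,-0.02,0,-0.3],[0,0,0,0.0916,-0.3],[0,0,0,0.0916,-0.3],[0,0,0,0.0916,-0.3],[0,0,0,0.0916,-0.3],[0,0,0,0,-0.3],[0,0,0,0,-0.3]]]' 40
python3 - <<'E'
from h import *
th=np.radians(1.65); Rm=np.array([[np.cos(th),-np.sin(th)],[np.sin(th),np.cos(th)]])
org=np.array([.5660,-.012])
p=org+Rm@[-.030-.020,-.039+.0063]
print(p); go(p[0],p[1],.05,91.65)
E
```

```text
t: 10.52
eef_pos: [0.6116, -0.269, 0.0056]
eef_rot: [3.14, 0.001, 1.967]
force: [-0.6, -0.6, -1.1]
gripper_width: 0.039
grip_force: 44.7
t: 11.27
eef_pos: [0.611, -0.2687, 0.0648]
eef_rot: [3.141, 0.0, 1.603]
force: [0.3, 0.3, -1.8]
gripper_width: 0.0393
grip_force: 44.8
[ 0.51696229 -0.04612614]
at [ 0.611  -0.2687  0.0648] 91.84 w 0.0393 t 11.2667 | twist 0.0034 dx 0.2252 dy -0.0876 dz 0.0148 F [ 0.3  0.3 -1.8] grip 44.8
```

```bash

python3 -m pendant '[[[0.0321,-0.0189,0,0.0034,-0.3],[0.0321,-0.0189,0,0,-0.3],[0.0321,-0.0189,0,0,-0.3],[0.0321,-0.0189,0,0,-0.3],[0.0321,-0.0189,0,0,-0.3],[0.0321,-0.0189,0,0,-0.3],[0.0321,-0.0189,0,0,-0.3],[0,0,0.02,0,-0.3],[0,0,0.02,0,-0.3],[0,0,0.003,0,-0.3],[0,0,0,0,-0.3],[0,0,0,0,-0.3]]]' 40
python3 - <<'E'
from h import *
go(.4720,-.0477,.02,91.65)
o=sensors.get_obs(); np.savez("w6.npz",eef_pos=o["eef_pos"],eef_rot=o["eef_rot"]); im=imaging.grab_frame("wrist"); cv2.imwrite("pics/w6.png",im[:,:,::-1])
im=imaging.grab_frame("scene"); cv2.imwrite("pics/s6.png",im[:,:,::-1])
im=imaging.grab_frame("side"); cv2.imwrite("pics/d6.png",im[:,:,::-1])
E
```

```text
t: 12.27
eef_pos: [0.4728, -0.0475, 0.0218]
eef_rot: [-3.141, -0.0, 1.598]
force: [-1.4, 2.7, -0.7]
gripper_width: 0.0387
grip_force: 44.6
at [ 0.4728 -0.0475  0.0218] 91.54 w 0.0387 t 12.2667 | twist -0.0020 dx -0.0001 dy -0.0008 dz 0.0018 F [-1.4  2.7 -0.7] grip 44.6
```

View pics/w6.png

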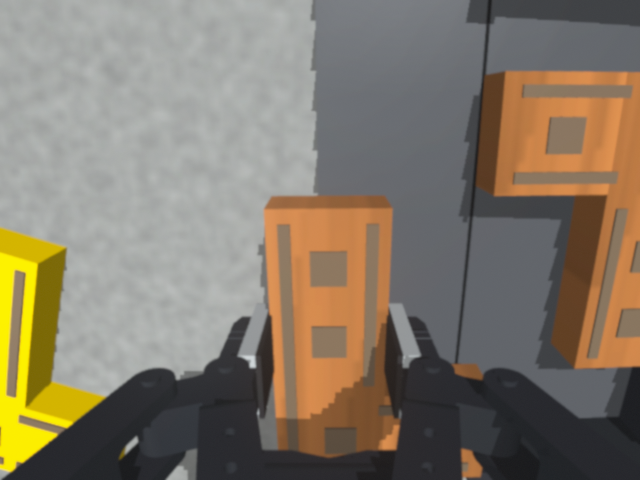

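The wrist view shows block_b in hand over the flap, with its +y end's top edge at (268-390,208). Block_a sits in the tray with its inner face edge at row 195 and its long arm's end edge at row 367.

```bash

python3 - <<'E'
from h import *
o=dict(np.load("w6.npz")); c=cam("wrist",o); t=o["eef_pos"]; print("cam",c[3])
im=cv2.imread("pics/w6.png"); g=im.astype(int)
th=np.radians(1.65); Rm=np.array([[np.cos(th),-np.sin(th)],[np.sin(th),np.cos(th)]]); org=np.array([.566,-.0123])
T=lambda px,z:((cast(c,px,z)[:,:2]-org)@Rm*1000).round(1).tolist()
print("A inner",T([[505,195],[610,195]],.024)); print("A end",T([[562,366],[638,367]],.024))
print("A front bottom",T([[480,100],[477,180]],.004),"A front top",T([[507,75],[497,190]],.024)); print("hinge",T([[487,40],[470,220],[459,350]],.004)); print("flap front",T([[316,20],[316,180]],.004))
print("B top end",T([[268,208],[390,208]],.0365)); print("B bot end",T([[268,196],[389,196]],.0165)); print("TCP",((t[:2]-org)@Rm*1000).round(1))
print("B sides top", T([[266,215],[391,215],[391,290]],.0365))
print("right wall?")
E
```

```text
cam [0.47077663 0.0305503  0.16359087]
A inner [[-34.8, 16.8], [2.0, 17.0]]
A end [[-3.2, -50.9], [28.5, -52.2]]
A front bottom [[-39.5, 47.6], [-37.8, 18.5]] A front top [[-38.5, 55.0], [-37.7, 18.5]]
hinge [[-38.8, 67.8], [-39.0, 2.8], [-37.8, -55.7]]
flap front [[-98.5, 73.9], [-99.1, 18.5]]
B top end [[-112.9, 15.4], [-75.4, 15.3]]
B bot end [[-115.7, 15.0], [-73.0, 14.9]]
TCP [-94.1 -32.5]
B sides top [[-113.6, 13.2], [-75.0, 13.1], [-73.9, -12.2]]
right wall?
```

```bash

python3 -m pendant '[[[0.0008,0,0,0,-0.3],[0,0,0,0,-0.3],[0,0,0,0,-0.3]]]' 40
python3 -m pendant '[[[0,0,0.006,0,-0.3],[0,0,0.0045,0,-0.3],[0,0.005,0,0,-0.3],[0,0.005,0,0,-0.3],[0,0.005,0,0,-0.3],[0,0.005,0,0,-0.3],[0,0.005,0,0,-0.3],[0,0,0,0,-0.3],[0,0,0,0,-0.3]]]' 40
python3 - <<'E'
from h import *
go(.4720,-.0477,.011,91.65)
o=sensors.get_obs(); np.savez("w7.npz",eef_pos=o["eef_pos"],eef_rot=o["eef_rot"]); im=imaging.grab_frame("wrist"); cv2.imwrite("pics/w7.png",im[:,:,::-1])
im=imaging.grab_frame("scene"); cv2.imwrite("pics/s7.png",cv2.resize(im[180:310,230:390,::-1],None,fx=4,fy=4,interpolation=2))
E
```

```text
t: 12.67
eef_pos: [0.4737, -0.0472, 0.0222]
eef_rot: [3.14, 0.001, 1.597]
force: [0.3, 0.3, -0.9]
gripper_width: 0.0392
grip_force: 44.7
t: 13.42
eef_pos: [0.4982, -0.046, 0.0111]
eef_rot: [3.141, 0.0, 1.597]
force: [0.3, 0.9, -1.6]
gripper_width: 0.0391
grip_force: 44.7
at [ 0.4982 -0.046   0.0111] 91.52 w 0.0391 t 13.4167 | twist -0.0022 dx -0.0009 dy -0.0263 dz 0.0001 F [ 0.3  0.9 -1.6] grip 44.7
```

View pics/w7.png

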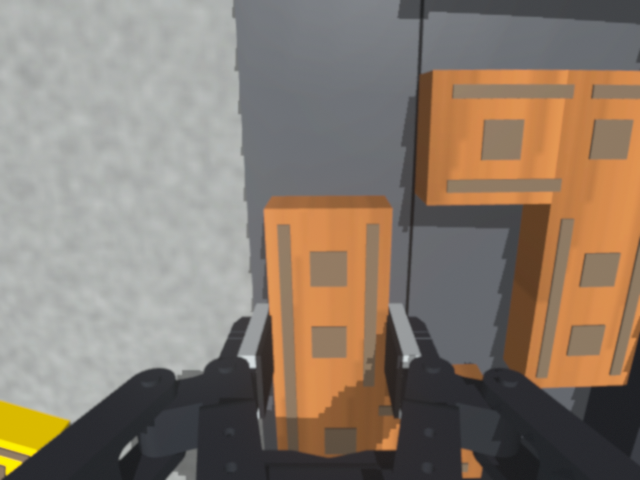

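The wrist view shows block_b low over the flap, its +y end (row 208) about 1 mm clear of block_a's inner face (row 205) and parallel to it. I've now viewed 12 pictures, over the limit of 10, so I'll view no more and check numerically from here.

```bash

python3 -m pendant '[[[0,0.003,0,0,-0.3],[0,0.003,0,0,-0.3],[0,0.003,0,0,-0.3],[0,0,0,0,-0.3]]]' 40
python3 -m pendant '[[[0,0.003,0,0,-0.3],[0,0.003,0,0,-0.3],[0,0.002,0,0,-0.3],[0,0,0,0,-0.3]]]' 40
python3 -m pendant '[[[0,0.002,0,0,-0.3],[0,0.001,0,0,-0.3],[0,0,0,0,-0.3]]]' 40
python3 - <<'E'
from h import *
o=sensors.get_obs(); c=cam("wrist",o); im=imaging.grab_frame("wrist"); cv2.imwrite("pics/w8.png",im[:,:,::-1])
# orange mask boundary between B end and A inner face, per column
h=cv2.cvtColor(im,cv2.COLOR_RGB2HSV); m=omask(im,3,16,110,60)
th=np.radians(1.65); Rm=np.array([[np.cos(th),-np.sin(th)],[np.sin(th),np.cos(th)]]); org=np.array([.566,-.0123])
print(((o["eef_pos"][:2]-org)@Rm*1000).round(1))
for col in range(280,640,20):
    s=m[:,col]>0; e=np.flatnonzero(np.diff(s.astype(int))); print(col,e[:8].tolist(),end=" ; ")
print()
for row in (90,110,230,260): 
    s=m[row]>0; print(row,np.flatnonzero(np.diff(s.astype(int))).tolist())
E
```

```text
t: 13.85
eef_pos: [0.5076, -0.0459, 0.0113]
eef_rot: [3.14, 0.0, 1.597]
force: [0.4, -0.4, -0.9]
gripper_width: 0.039
grip_force: 44.7
t: 14.18
eef_pos: [0.5154, -0.0456, 0.0111]
eef_rot: [3.141, 0.0, 1.597]
force: [-0.6, 0.2, -0.3]
gripper_width: 0.0391
grip_force: 44.7
t: 14.43
eef_pos: [0.5179, -0.0455, 0.011]
eef_rot: [3.141, 0.0, 1.597]
force: [0.3, -0.2, -0.3]
gripper_width: 0.039
grip_force: 44.7
[-49.  -31.8]
280 [196, 224, 286, 449] ; 300 [195, 451] ; 320 [195, 251, 285, 326, 356, 456] ; 340 [195, 251, 285, 326, 356, 428, 453, 455] ; 360 [79, 451] ; 380 [69, 405, 414, 450] ; 400 [68, 83, 97, 179, 191, 204, 419, 421] ; 420 [68, 83, 96, 119, 158, 179, 191, 204] ; 440 [68, 83, 96, 118, 158, 179, 190, 204] ; 460 [68, 83, 96, 178, 190, 203, 317, 374] ; 480 [68, 82, 96, 178, 190, 380, 463, 477] ; 500 [67, 82, 96, 233, 329, 368] ; 520 [68, 326, 355, 373] ; 540 [68, 82, 96, 118, 157, 253, 286, 325] ; 560 [68, 83, 96, 118, 157, 252, 271, 366] ; 580 [68, 83, 96, 256, 318, 370] ; 600 [67, 83, 96, 133, 209, 271] ; 620 [67, 162] ; 
90 [359, 385, 507, 527, 619, 631]
110 [359, 603, 616, 628]
230 [263, 277, 289, 366, 378, 391, 467, 500, 512, 584, 596, 607]
260 [265, 278, 290, 309, 346, 365, 377, 389, 465, 497, 508, 526, 561, 579, 590, 602]
```

```bash

python3 -m pendant '[[[0,0,0.0012,0,-0.3],[0,0,0,0,0.2],[0,0,0,0,0.2],[0,0,0,0,0.2],[0,0,-0.015,0,0.2],[0,0,-0.03,0,0.2],[0,0,-0.02,0,0.4],[0,0,0,-0.121,0.4],[0,0,0,-0.121,0.4],[0,0,0,-0.121,0.4],[0,0,0,-0.121,0.4],[0,0,0,-0.121,0.4]]]' 40
python3 -m pendant '[[[0,0,0,-0.121,0.4],[0,0,0,-0.121,0.4],[0,0,0,-0.121,0.4],[0,0,0,-0.121,0.4],[0,0,0,-0.121,0.4],[0,0,0,-0.121,0.4],[0,0,0,-0.121,0.4],[0,0,0,-0.121,0.4],[0.017,-0.0054,0,0,0.4],[0.017,-0.0054,0,0,0.4],[0.017,-0.0054,0,0,0.4],[0,0,0,0,0.4]]]' 40
python3 - <<'E'
from h import *
go(.4674,-.0632,.008,181.65)
o=sensors.get_obs(); c=cam("wrist",o); im=imaging.grab_frame("wrist"); cv2.imwrite("pics/w9.png",im[:,:,::-1])
segs(im,c,.004,1500)
E
```

```text
t: 15.48
eef_pos: [0.5177, -0.0455, 0.075]
eef_rot: [3.141, 0.0, 2.208]
force: [0.2, 0.1, -0.5]
gripper_width: 0.0594
grip_force: 0.0
t: 16.48
eef_pos: [0.4637, -0.0634, 0.074]
eef_rot: [3.141, -0.004, -3.114]
force: [-1.0, 0.1, -0.1]
gripper_width: 0.0596
grip_force: 0.0
at [ 0.4637 -0.0634  0.074 ] -178.4 w 0.0596 t 16.4833 | twist -0.0008 dx -0.0037 dy 0.0001 dz 0.0660 F [-1.   0.1 -0.1] grip 0.0
px [331. 383.] th 2.3 size [77.8 98.5] ctr [ 0.5367 -0.0579] com-ctr local [-2.1 -4.7]
  edges(dth,len) [(np.float64(-1.6), 46), (np.float64(-7.5), 20), (np.float64(-0.0), 92), (np.float64(-0.7), 68)]
px [ 16. 223.] th 78.1 size [ 6.2 31.1] ctr [ 0.4451 -0.2214] com-ctr local [-1.3  0.4]
  edges(dth,len) [(np.float64(6.4), 21), (np.float64(5.3), 17), (np.float64(0.5), 39), (np.float64(3.9), 9)]
```

```bash

python3 -m pendant '[[[0,0,0.025,0,0.4],[0,0,0.025,0,0.4],[0,0,0.013,0,0.4],[0,0,0.003,0,0.4],[-0.006,0,0,0,0.4],[-0.006,0,0,0,0.4],[0,0,0,0,0.4]]]' 40
python3 -m pendant '[[[-0.003,0,0,0,0.4],[-0.003,0,0,0,0.4],[-0.003,0,0,0,0.4],[0,0,0,0,0.4]]]' 40
python3 -m pendant '[[[-0.003,0,0,0,0.4],[-0.003,0,0,0,0.4],[-0.003,0,0,0,0.4],[-0.003,0,0,0,0.4],[0,0,0,0,0.4]]]' 40
python3 - <<'E'
from h import *
th=np.radians(1.65); Rm=np.array([[np.cos(th),-np.sin(th)],[np.sin(th),np.cos(th)]]); org=np.array([.566,-.0123])
go(.4674,-.0632,.008,181.65)
o=sensors.get_obs(); print("tray",((o["eef_pos"][:2]-org)@Rm*1000).round(1))
E
```

```text
t: 17.12
eef_pos: [0.4829, -0.0632, 0.0106]
eef_rot: [-3.141, 0.005, -3.113]
force: [0.2, -0.6, -0.2]
gripper_width: 0.0598
grip_force: 0.0
t: 17.45
eef_pos: [0.4891, -0.0626, 0.0093]
eef_rot: [-3.141, 0.001, -3.113]
force: [0.5, 0.1, 0.5]
gripper_width: 0.0597
grip_force: 0.0
t: 17.87
eef_pos: [0.5011, -0.0623, 0.0089]
eef_rot: [-3.141, 0.001, -3.113]
force: [-0.1, 0.1, 0.3]
gripper_width: 0.0598
grip_force: 0.0
at [ 0.5011 -0.0623  0.0089] -178.36 w 0.0598 t 17.8667 | twist -0.0002 dx 0.0337 dy 0.0000 dz 0.0009 F [-0.1  0.1  0.3] grip 0.0
tray [-66.3 -48.1]
```

```bash
cat >> h.py <<'E'
th=np.radians(1.65); Rm=np.array([[np.cos(th),-np.sin(th)],[np.sin(th),np.cos(th)]]); org=np.array([.566,-.0123])
def fronts(cols,tag,z=.004):
    """tray coordinates of the first orange pixel down each column: bottom edge of a front face"""
    o=sensors.get_obs(); c=cam("wrist",o); im=imaging.grab_frame("wrist"); cv2.imwrite(f"pics/{tag}.png",im[:,:,::-1])
    m=cv2.morphologyEx(omask(im,3,16,110,40),cv2.MORPH_OPEN,np.ones((3,3)))
    print("TCP tray",((o["eef_pos"][:2]-org)@Rm*1000).round(1),o["eef_pos"].round(4),"F",o["force"].round(1))
    g=cv2.cvtColor(im,cv2.COLOR_RGB2GRAY).astype(int)
    for k in cols:
        r=np.flatnonzero(m[:,k])
        if len(r): 
            q=((cast(c,[[k,r[0]]],z)[:,:2]-org)@Rm*1000).round(1)[0]; print(k,r[0],q.tolist(),end=" ; ")
    print()
E
python3 -c "
from h import *
fronts(range(20,640,25),'w10')"
```

```text
TCP tray [-66.3 -48.1] [ 0.5011 -0.0623  0.0089] F [-0.1  0.1  0.3]
245 367 [-44.1, -82.3] ; 270 342 [-55.8, -71.7] ; 295 342 [-55.8, -61.8] ; 320 342 [-55.8, -51.9] ; 345 342 [-55.8, -42.0] ; 370 342 [-55.8, -32.1] ; 395 342 [-55.7, -22.2] ; 420 391 [-32.4, -10.7] ; 470 342 [-55.5, 7.7] ; 495 352 [-50.8, 18.4] ; 520 377 [-38.6, 30.5] ; 570 375 [-39.1, 51.7] ; 595 394 [-29.3, 64.7] ;
```

```bash

python3 -m pendant '[[[-0.003,0,0,0,0.4],[-0.003,0,0,0,0.4],[-0.003,0,0,0,0.4],[0,0,0,0,0.4]]]' 40
python3 -m pendant '[[[-0.002,0,0,0,0.4],[-0.002,0,0,0,0.4],[-0.001,0,0,0,0.4],[0,0,0,0,0.4],[0,0,0,0,0.4]]]' 40
python3 -c "
from h import *
fronts(range(245,640,25),'w11')"
```

```text
t: 18.25
eef_pos: [0.5101, -0.062, 0.0089]
eef_rot: [-3.141, 0.001, -3.113]
force: [-1.0, -0.3, -0.3]
gripper_width: 0.06
grip_force: 0.0
t: 18.67
eef_pos: [0.5144, -0.0619, 0.0088]
eef_rot: [-3.141, 0.001, -3.113]
force: [0.1, -0.5, 0.0]
gripper_width: 0.0599
grip_force: 0.0
TCP tray [-53.  -48.1] [ 0.5144 -0.0619  0.0088] F [ 0.1 -0.5  0. ]
245 367 [-30.9, -82.3] ; 270 342 [-42.5, -71.6] ; 295 342 [-42.5, -61.7] ; 320 342 [-42.5, -51.9] ; 345 342 [-42.5, -42.0] ; 370 342 [-42.5, -32.1] ; 395 342 [-42.4, -22.2] ; 420 391 [-19.1, -10.7] ; 470 342 [-42.2, 7.7] ; 495 349 [-38.9, 18.2] ; 520 349 [-38.7, 28.4] ; 545 349 [-38.5, 38.8] ; 570 348 [-38.8, 49.2] ; 595 358 [-33.9, 60.8] ;
```

```bash

python3 -m pendant '[[[-0.001,0,0,0,0.4],[-0.001,0,0,0,0.4],[-0.0007,0,0,0,0.4],[0,0,0,0,0.4],[0,0,0,0,0.4]]]' 40
python3 -m pendant '[[[-0.0006,0,0,0,0.4],[0,0,0,0,0.4],[0,0,0,0,0.4]]]' 40
python3 -c "
from h import *
fronts(range(245,640,25),'w12')"
```

```text
t: 19.13
eef_pos: [0.517, -0.0617, 0.0088]
eef_rot: [-3.142, 0.0, -3.113]
force: [-0.5, 0.9, 0.2]
gripper_width: 0.0601
grip_force: 0.2
t: 19.38
eef_pos: [0.5174, -0.0617, 0.0088]
eef_rot: [-3.142, 0.0, -3.113]
force: [-0.1, -0.9, 0.5]
gripper_width: 0.06
grip_force: 0.3
TCP tray [-50. -48.] [ 0.5174 -0.0617  0.0088] F [-0.1 -0.9  0.5]
245 367 [-27.9, -82.2] ; 270 342 [-39.5, -71.5] ; 295 342 [-39.6, -61.6] ; 320 342 [-39.6, -51.8] ; 345 342 [-39.5, -41.9] ; 370 342 [-39.5, -32.0] ; 395 342 [-39.5, -22.2] ; 420 391 [-16.2, -10.6] ; 470 342 [-39.2, 7.7] ; 495 344 [-38.2, 17.9] ; 520 343 [-38.5, 28.1] ; 545 342 [-38.8, 38.3] ; 570 342 [-38.6, 48.7] ; 595 350 [-34.7, 60.0] ;
```

```bash

python3 -m pendant '[[[-0.0004,0,0,0,0.4],[0,0,0,0,0.4],[0,0,0,0,0.4],[0.01,0,0,0,0.4],[0.02,0,0,0,0.4],[0,0,-0.03,0,0.4],[0,0,-0.035,0,0.4],[0,0,-0.035,0,0.4],[0,0,0,0,0.4],[0,0,0,0,0.4]]]' 40
python3 -c "
from h import *
fronts(range(120,560,25),'w13')"
python3 -m pendant '[[[0,0,0,0.1208,0.4],[0,0,0,0.1208,0.4],[0,0,0,0.1208,0.4],[0,0,0,0.1208,0.4],[0,0,0,0.1208,0.4],[0,0,0,0.1208,0.4],[0,0,0,0.1208,0.4],[0,0,0,0.1208,0.4],[0,0,0,0.1208,0.4],[0,0,0,0.1208,0.4],[0,0,0,0.1208,0.4],[0,0,0,0.1208,0.4]]]' 40
python3 -m pendant '[[[0,0,0,0.1208,0.4],[0,0,0,0,0.4],[0,0,0,0,0.4]]]' >/dev/null
python3 -c "
from h import *
go(.4465,-.2435,.004,91.65)"
```

```text
t: 20.27
eef_pos: [0.4899, -0.063, 0.1118]
eef_rot: [-3.14, 0.007, -3.113]
force: [-0.6, -0.3, 1.0]
gripper_width: 0.0596
grip_force: 0.0
TCP tray [-77.5 -48.5] [ 0.4899 -0.063   0.1118] F [-0.6 -0.3  1. ]
270 295 [-38.4, -87.1] ; 295 295 [-38.5, -70.9] ; 320 295 [-38.5, -54.7] ; 345 295 [-38.5, -38.6] ; 370 295 [-38.4, -22.4] ; 395 295 [-38.4, -6.2] ; 420 295 [-38.4, 10.0] ; 445 295 [-38.3, 26.3] ; 470 295 [-38.2, 42.7] ; 495 302 [-33.1, 59.8] ; 
t: 21.32
eef_pos: [0.4858, -0.0622, 0.1064]
eef_rot: [-3.137, -0.001, 1.715]
force: [-0.2, 0.5, 0.7]
gripper_width: 0.0596
grip_force: 0.0
at [ 0.4863 -0.0623  0.107 ] 91.85 w 0.0597 t 21.5667 | twist 0.0036 dx -0.1800 dy -0.0450 dz 0.1030 F [-0.1 -0.3  0.2] grip 0.0
```

```bash

python3 -m pendant '[[[-0.036,-0.009,0,0.0036,0.4],[-0.036,-0.009,0,0,0.4],[-0.036,-0.009,0,0,0.4],[-0.036,-0.009,0,0,0.4],[-0.036,-0.009,0,0,0.4],[0,0,0,0,0.4],[0,0,0,0,0.4],[0,0,0,0,0.4]]]' 40
python3 -c "
from h import *
go(.4465,-.2435,.004,91.65)
o=sensors.get_obs(); im=imaging.grab_frame('wrist'); cv2.imwrite('pics/w14.png',im[:,:,::-1]); segs(im,cam('wrist',o),0,1500)"
```

```text
t: 22.23
eef_pos: [0.4468, -0.2433, 0.108]
eef_rot: [-3.14, -0.001, 1.597]
force: [-0.6, 0.6, -0.4]
gripper_width: 0.0595
grip_force: 0.0
at [ 0.4468 -0.2433  0.108 ] 91.49 w 0.0595 t 22.2333 | twist -0.0028 dx -0.0002 dy -0.0003 dz 0.1040 F [-0.6  0.6 -0.4] grip 0.0
px [328. 271.] th 1.5 size [34.7 77.8] ctr [ 0.4465 -0.2621] com-ctr local [-0.1  1.1]
  edges(dth,len) [(np.float64(0.3), 82), (np.float64(-0.1), 35), (np.float64(-0.1), 83), (np.float64(0.8), 35)]
```

```bash

python3 -m pendant '[[[0,0,0.03,0,0.4],[0,0,0.03,0,0.4],[0,0,0.025,0,0.4],[0,0,0.015,0,0.4],[0,0,0.004,0,0.4],[0,0,0,0,-0.4],[0,0,0,0,-0.4],[0,0,0,0,-0.4],[0,0,0,0,-0.4],[0,0,0,0,-0.4],[0,0,0,0,-0.4],[0,0,0,0,-0.4]]]' 40
python3 -m pendant '[[[0,0,-0.02,0,-0.4],[0,0,-0.025,0,-0.4],[0,0,-0.02,-0.1,-0.4],[0,0,0,-0.12,-0.4],[0,0,0,-0.12,-0.4],[0,0,0,-0.12,-0.4],[0,0,0,-0.12,-0.4],[0,0,0,-0.12,-0.4],[0,0,0,-0.12,-0.4],[0,0,0,-0.12,-0.4],[0,0,0,-0.12,-0.4],[0,0,0,-0.12,-0.4]]]' 40
python3 -m pendant '[[[0,0,0,-0.12,-0.4],[0,0,0,-0.12,-0.4],[0,0,0,-0.12,-0.4],[0,0,0,-0.033,-0.4],[0,0,0,0,-0.4],[0,0,0,0,-0.4]]]' 40
python3 -c "
from h import *
go(.4600,.0607,.02,181.65)"
```

```text
t: 23.28
eef_pos: [0.4481, -0.2441, 0.0056]
eef_rot: [3.14, 0.001, 1.596]
force: [0.2, 0.7, 2.1]
gripper_width: 0.0349
grip_force: 40.9
t: 24.28
eef_pos: [0.4474, -0.2437, 0.0698]
eef_rot: [-3.142, -0.0, 2.782]
force: [-0.3, 0.4, -1.5]
gripper_width: 0.035
grip_force: 40.7
t: 24.78
eef_pos: [0.4474, -0.2437, 0.0698]
eef_rot: [-3.142, -0.0, -3.115]
force: [0.8, 0.6, -0.9]
gripper_width: 0.035
grip_force: 40.7
at [ 0.4474 -0.2437  0.0698] -178.5 w 0.035 t 24.7833 | twist -0.0027 dx -0.0213 dy 0.3039 dz 0.0498 F [ 0.8  0.6 -0.9] grip 40.7
```

```bash

python3 -m pendant '[[[-0.0027,0.038,0,-0.0027,-0.4],[-0.0027,0.038,0,0,-0.4],[-0.0027,0.038,0,0,-0.4],[-0.0027,0.038,0,0,-0.4],[-0.0027,0.038,0,0,-0.4],[-0.0027,0.038,0,0,-0.4],[-0.0027,0.038,0,0,-0.4],[-0.0024,0.038,0,0,-0.4],[0,0,0,0,-0.4],[0,0,0,0,-0.4],[0,0,0,0,-0.4]]]' 40
python3 - <<'E'
from h import *
go(.4600,.0607,.02,181.65)
o=sensors.get_obs(); c=cam("wrist",o); im=imaging.grab_frame("wrist"); cv2.imwrite("pics/w15.png",im[:,:,::-1])
im2=imaging.grab_frame("scene"); cv2.imwrite("pics/s15.png",im2[:,:,::-1])
m=omask(im,3,16,110,40)
for r in range(240,480,20):
    e=np.flatnonzero(np.diff((m[r]>0).astype(int))); print(r,e.tolist())
g=im.astype(int).sum(2)
for r in (400,420,440): print(r,[(k,int(g[r,k])) for k in range(380,640,8)])
E
```

```text
t: 25.7
eef_pos: [0.4596, 0.0608, 0.0698]
eef_rot: [-3.141, -0.0, -3.11]
force: [0.4, -0.2, -0.1]
gripper_width: 0.035
grip_force: 40.7
at [0.4596 0.0608 0.0698] -178.22 w 0.035 t 25.7 | twist 0.0023 dx -0.0004 dy -0.0001 dz 0.0498 F [ 0.4 -0.2 -0.1] grip 40.7
240 []
260 []
280 [280, 376]
300 [275, 381]
320 [276, 288, 299, 358, 370, 380]
340 [276, 288, 299, 315, 342, 358, 369, 380]
360 [277, 289, 299, 357, 368, 379]
380 [23, 134, 276, 289, 299, 315, 340, 356, 367, 377]
400 [21, 28, 35, 102, 272, 289, 299, 315, 340, 356, 366, 376]
420 [27, 34, 40, 51, 70, 82, 267, 290, 299, 355, 364, 375]
440 [33, 56, 263, 290, 300, 315, 339, 354, 363, 374]
460 [187, 188]
400 [(380, 482), (388, 119), (396, 113), (404, 110), (412, 107), (420, 108), (428, 109), (436, 106), (444, 108), (452, 109), (460, 109), (468, 108), (476, 109), (484, 105), (492, 105), (500, 103), (508, 105), (516, 100), (524, 97), (532, 105), (540, 95), (548, 164), (556, 507), (564, 496), (572, 488), (580, 513), (588, 505), (596, 515), (604, 489), (612, 484), (620, 488), (628, 495), (636, 488)]
420 [(380, 492), (388, 492), (396, 197), (404, 116), (412, 113), (420, 107), (428, 105), (436, 104), (444, 104), (452, 101), (460, 118), (468, 116), (476, 115), (484, 118), (492, 116), (500, 104), (508, 99), (516, 100), (524, 99), (532, 94), (540, 95), (548, 98), (556, 95), (564, 93), (572, 95), (580, 489), (588, 493), (596, 503), (604, 501), (612, 478), (620, 504), (628, 503), (636, 499)]
440 [(380, 502), (388, 491), (396, 115), (404, 110), (412, 107), (420, 108), (428, 102), (436, 101), (444, 99), (452, 102), (460, 115), (468, 112), (476, 112), (484, 114), (492, 115), (500, 115), (508, 103), (516, 470), (524, 114), (532, 95), (540, 93), (548, 95), (556, 93), (564, 92), (572, 93), (580, 93), (588, 93), (596, 96), (604, 417), (612, 500), (620, 500), (628, 477), (636, 507)]
```

```bash

python3 -m pendant '[[[0,0,0.025,0,-0.4],[0,0,0.02,0,-0.4],[0,0,0.0095,0,-0.4],[0,0,0.004,0,-0.4],[0,0,0,0,-0.4],[0,0,0,0,-0.4]]]' 40
python3 -m pendant '[[[-0.003,0,0,0,-0.4],[-0.003,0,0,0,-0.4],[-0.003,0,0,0,-0.4],[0,0,0,0,-0.4]]]' 40
python3 -m pendant '[[[-0.003,0,0,0,-0.4],[-0.003,0,0,0,-0.4],[-0.003,0,0,0,-0.4],[0,0,0,0,-0.4]]]' 40
python3 -c "
from h import *
fronts(range(20,600,40),'w16')"
```

```text
t: 26.3
eef_pos: [0.4602, 0.0602, 0.0116]
eef_rot: [-3.142, 0.0, -3.113]
force: [-0.7, 0.8, -0.8]
gripper_width: 0.0351
grip_force: 40.7
t: 26.63
eef_pos: [0.4703, 0.0612, 0.0121]
eef_rot: [3.141, 0.002, -3.111]
force: [-0.5, 0.4, -0.8]
gripper_width: 0.0353
grip_force: 40.7
t: 26.97
eef_pos: [0.4787, 0.0615, 0.0115]
eef_rot: [3.142, 0.001, -3.111]
force: [0.0, -0.6, -0.6]
gripper_width: 0.0351
grip_force: 40.7
TCP tray [-85.2  76.3] [0.4787 0.0615 0.0115] F [ 0.  -0.6 -0.6]
20 406 [-39.0, -60.6] ; 60 407 [-39.1, -41.9] ; 140 437 [-23.8, -8.3] ; 180 468 [-6.2, 7.7] ; 300 268 [-105.0, 65.0] ; 340 269 [-104.6, 80.2] ; 380 292 [-95.1, 95.7] ;
```

```bash

python3 -m pendant '[[[-0.003,0,0,0,-0.4],[-0.003,0,0,0,-0.4],[-0.003,0,0,0,-0.4],[-0.003,0,0,0,-0.4],[0,0,0,0,-0.4]]]' 40
python3 -m pendant '[[[-0.003,0,0,0,-0.4],[-0.003,0,0,0,-0.4],[-0.003,0,0,0,-0.4],[-0.003,0,0,0,-0.4],[0,0,0,0,-0.4],[0,0,0,0,-0.4]]]' 40
python3 -c "
from h import *
fronts(range(20,600,40),'w17')"
```

```text
t: 27.43
eef_pos: [0.4907, 0.0618, 0.0115]
eef_rot: [3.142, 0.001, -3.111]
force: [-0.6, 1.0, 0.1]
gripper_width: 0.035
grip_force: 40.7
t: 27.93
eef_pos: [0.5019, 0.0621, 0.0113]
eef_rot: [3.142, 0.0, -3.111]
force: [-0.8, -0.2, -1.3]
gripper_width: 0.035
grip_force: 40.7
TCP tray [-61.9  76.2] [0.5019 0.0621 0.0113] F [-0.8 -0.2 -1.3]
20 361 [-39.2, -54.5] ; 60 362 [-39.2, -36.7] ; 100 363 [-39.1, -19.3] ; 140 364 [-39.0, -2.3] ; 180 364 [-39.2, 14.6] ; 300 268 [-81.8, 65.0] ; 340 268 [-81.8, 80.1] ; 380 291 [-72.3, 95.6] ;
```

```bash

python3 -m pendant '[[[0,0,0.0012,0,-0.4],[0,0,0,0,0.05],[0,0,0,0,0.05],[0,0,0,0,0.05],[0,0,-0.015,0,0.05],[0,0,-0.03,0,0.05],[0.02,0,0,0,-1],[0.025,0,0,0,-1],[0,0,0,0,-1],[0,0,0,0,-1],[0,0,0,0,-1],[0,0,0,0,-1]]]' 20
python3 -m pendant '[[[0,0,0.02,0,-1],[0,0,0.015,0,-1],[0,0,0.009,0,-1],[0,0,0,0,-1],[0,0,0,0,-1]]]' 20
python3 -c "
from h import *
fronts(range(20,600,40),'w18')"
```

```text
t: 28.98
eef_pos: [0.4578, 0.0608, 0.0554]
eef_rot: [3.142, 0.001, -3.111]
force: [0.5, 0.0, -0.1]
gripper_width: -0.0003
grip_force: 0.0
t: 29.4
eef_pos: [0.4566, 0.0607, 0.0106]
eef_rot: [-3.142, -0.001, -3.111]
force: [0.6, -0.1, -0.5]
gripper_width: -0.0001
grip_force: 0.0
TCP tray [-107.2   76.1] [0.4566 0.0607 0.0106] F [ 0.6 -0.1 -0.5]
20 446 [-39.3, -65.8] ; 60 448 [-39.1, -46.5] ; 180 452 [-38.8, 9.2] ;
```

Now I push the bar home slowly.

```bash

python3 -m pendant '[[[-0.005,0,0,0,-1],[-0.005,0,0,0,-1],[-0.003,0,0,0,-1],[-0.003,0,0,0,-1],[-0.003,0,0,0,-1],[-0.003,0,0,0,-1],[-0.003,0,0,0,-1],[0,0,0,0,-1]]]' 20
python3 -m pendant '[[[-0.003,0,0,0,-1],[-0.003,0,0,0,-1],[-0.003,0,0,0,-1],[-0.003,0,0,0,-1],[-0.003,0,0,0,-1],[-0.003,0,0,0,-1],[0,0,0,0,-1]]]' 20
python3 -m pendant '[[[-0.003,0,0,0,-1],[-0.003,0,0,0,-1],[-0.002,0,0,0,-1],[0,0,0,0,-1],[0,0,0,0,-1]]]' 20
python3 -c "
from h import *
fronts(range(20,600,25),'w19')"
```

```text
t: 30.12
eef_pos: [0.4826, 0.0615, 0.0113]
eef_rot: [3.142, 0.001, -3.111]
force: [-0.4, -0.3, 0.7]
gripper_width: 0.0004
grip_force: 0.0
t: 30.7
eef_pos: [0.5007, 0.0621, 0.0113]
eef_rot: [3.142, 0.001, -3.111]
force: [-0.6, -0.0, 0.5]
gripper_width: 0.0004
grip_force: 0.0
t: 31.12
eef_pos: [0.508, 0.0623, 0.0111]
eef_rot: [3.142, 0.0, -3.111]
force: [-0.9, 0.1, 0.5]
gripper_width: 0.0
grip_force: 0.0
TCP tray [-55.8  76.2] [0.508  0.0623 0.0111] F [-0.9  0.1  0.5]
20 349 [-39.1, -52.9] ; 45 350 [-38.9, -41.9] ; 70 350 [-39.2, -31.0] ; 95 351 [-38.9, -20.3] ; 120 351 [-39.1, -9.7] ; 145 351 [-39.2, 0.8] ; 170 352 [-38.9, 11.2] ; 195 353 [-38.6, 21.4] ; 220 353 [-38.7, 31.7] ; 245 353 [-38.8, 41.9] ; 270 353 [-38.8, 52.1] ; 320 440 [5.6, 72.1] ;
```

```bash

python3 -m pendant '[[[-0.002,0,0,0,-1],[-0.001,0,0,0,-1],[-0.001,0,0,0,-1],[0,0,0,0,-1]]]' 20
python3 -m pendant '[[[-0.001,0,0,0,-1],[-0.0005,0,0,0,-1],[0,0,0,0,-1],[0,0,0,0,-1]]]' 20
python3 -m pendant '[[[0.01,0,0,0,-1],[0.025,0,0,0,-1],[0.01,0,-0.04,0,-1],[0,0,-0.04,0,-1],[0,0,-0.03,0,-1],[0,0,0,0,-1],[0,0,0,0,-1]]]' 20
python3 -c "
from h import *
fronts(range(20,600,15),'w20')"
```

```text
t: 31.5
eef_pos: [0.512, 0.0624, 0.0111]
eef_rot: [3.142, 0.0, -3.111]
force: [-0.3, -0.4, 0.2]
gripper_width: 0.0001
grip_force: 0.0
t: 31.83
eef_pos: [0.5133, 0.0624, 0.0111]
eef_rot: [-3.142, 0.0, -3.111]
force: [0.4, -0.5, 0.7]
gripper_width: 0.0002
grip_force: 0.0
t: 32.42
eef_pos: [0.4697, 0.0612, 0.1236]
eef_rot: [3.141, 0.006, -3.111]
force: [-0.9, 0.3, -0.0]
gripper_width: -0.0
grip_force: 0.0
TCP tray [-94.1  76.3] [0.4697 0.0612 0.1236] F [-0.9  0.3 -0. ]
80 311 [-36.4, -98.1] ; 95 308 [-38.9, -86.8] ; 110 308 [-39.0, -76.0] ; 125 308 [-39.1, -65.2] ; 140 308 [-39.2, -54.6] ; 155 309 [-38.5, -44.1] ; 170 309 [-38.6, -33.6] ; 185 309 [-38.7, -23.1] ; 200 309 [-38.7, -12.6] ; 215 309 [-38.8, -2.2] ; 230 309 [-38.9, 8.2] ; 245 310 [-38.1, 18.5] ; 260 310 [-38.2, 28.8] ; 275 310 [-38.2, 39.1] ; 290 310 [-38.2, 49.4] ; 305 309 [-39.0, 59.7] ; 335 416 [51.3, 80.8] ; 350 309 [-39.0, 90.5] ;
```

```bash

python3 -m pendant '[[[0.03,0,-0.03,0,-1],[0.02,0.03,-0.04,0,-1],[0,0.04,-0.04,0,-1],[0,0.04,-0.04,0,-1],[0,0.04,0,0,-1],[0,0.04,0,0,-1],[0,0.04,0,0,-1],[0,0,0,0,-1],[0,0,0,0,-1]]]'
python3 - <<'E'
from h import *
im=cv2.imread("pics/w20.png"); g=im.astype(int).sum(2)
for k in (140,230,275,350,310): print(k,g[300:316,k].tolist())
s=imaging.grab_frame("scene"); cv2.imwrite("pics/s20.png",s[:,:,::-1]); s0=cv2.imread("pics/scene0.png")[:,:,::-1]
for n,(u,v) in dict(tin=(365,362),loupe=(231,134),tape=(426,314),brush=(248,330),weight=(470,393),y1=(295,119),y2=(361,183)).items():
    d=np.abs(s[v-22:v+22,u-22:u+22].astype(int)-s0[v-22:v+22,u-22:u+22]).max(2); print(n,(d>40).sum())
c=cam("scene"); m=cv2.morphologyEx(omask(s),cv2.MORPH_CLOSE,np.ones((3,3)))
for k in cv2.findContours(m,0,2)[0]:
    if cv2.contourArea(k)>100:
        a=cv2.approxPolyDP(k,2.5,True)[:,0]; print(cv2.contourArea(k)); print(np.c_[a,((cast(c,a,.024)[:,:2]-org)@Rm*1000).round(0)].tolist())
E
```

```text
t: 33.22
eef_pos: [0.4154, 0.2628, 0.2378]
eef_rot: [-3.139, -0.004, -3.107]
force: [0.0, -0.4, -0.4]
gripper_width: 0.0001
grip_force: 0.0
140 [280, 274, 246, 209, 190, 187, 182, 181, 194, 220, 230, 233, 228, 228, 231, 230]
230 [283, 280, 265, 228, 200, 193, 191, 182, 181, 206, 224, 229, 230, 232, 229, 230]
275 [281, 279, 262, 232, 203, 191, 188, 175, 148, 151, 175, 189, 194, 193, 194, 194]
350 [293, 289, 287, 270, 243, 211, 200, 205, 212, 216, 219, 222, 222, 219, 202, 173]
310 [285, 279, 264, 255, 257, 262, 266, 275, 283, 288, 292, 294, 296, 295, 293, 292]
tin 0
loupe 0
tape 0
brush 0
weight 0
y1 0
y2 1152
2357.0
[[262.0, 228.0, 41.0, -89.0], [292.0, 256.0, 35.0, 12.0], [291.0, 259.0, 41.0, 17.0], [295.0, 259.0, 35.0, 22.0], [294.0, 262.0, 41.0, 27.0], [314.0, 282.0, 39.0, 91.0], [342.0, 263.0, -35.0, 91.0], [290.0, 212.0, -35.0, -87.0]]
```

```bash

python3 - <<'E'
from h import *
im=cv2.imread("pics/w20.png")[:,:,::-1]
for k in (140,230,275,350,310): print(k,[tuple(map(int,im[r,k])) for r in range(300,313)])
w=cv2.imread("pics/w13.png")[:,:,::-1]; print([(r,tuple(map(int,w[r,330]))) for r in range(284,300)])
def yel(n,im):
    h=cv2.cvtColor(im,cv2.COLOR_RGB2HSV); m=cv2.inRange(h,(20,120,80),(35,255,255))
    for k in cv2.findContours(m,0,2)[0]:
        if cv2.contourArea(k)>150: print(n,k[:,0].mean(0).round(1),cv2.contourArea(k))
yel("before",cv2.imread("pics/side0.png")[:,:,::-1].copy()); s=imaging.grab_frame("side"); cv2.imwrite("pics/d20.png",s[:,:,::-1]); yel("after",s)
E
```

```text
140 [(90, 93, 97), (89, 90, 95), (80, 81, 85), (68, 69, 72), (62, 63, 65), (61, 62, 64), (61, 60, 61), (67, 59, 55), (85, 62, 47), (104, 71, 45), (111, 74, 45), (113, 75, 45), (111, 74, 43)]
230 [(92, 93, 98), (91, 92, 97), (87, 87, 91), (75, 75, 78), (66, 66, 68), (64, 63, 66), (64, 63, 64), (63, 60, 59), (73, 58, 50), (96, 66, 44), (108, 72, 44), (111, 74, 44), (111, 74, 45)]
275 [(91, 93, 97), (90, 92, 97), (85, 86, 91), (76, 76, 80), (67, 67, 69), (63, 63, 65), (62, 62, 64), (58, 58, 59), (54, 48, 46), (64, 48, 39), (81, 56, 38), (90, 60, 39), (92, 62, 40)]
350 [(94, 98, 101), (93, 96, 100), (92, 95, 100), (87, 89, 94), (78, 81, 84), (68, 70, 73), (67, 66, 67), (75, 67, 63), (88, 68, 56), (96, 69, 51), (100, 70, 49), (101, 71, 50), (101, 71, 50)]
310 [(92, 94, 99), (90, 93, 96), (86, 88, 90), (83, 85, 87), (84, 86, 87), (85, 88, 89), (87, 89, 90), (93, 91, 91), (99, 94, 90), (103, 95, 90), (104, 97, 91), (105, 97, 92), (105, 98, 93)]
[(284, (98, 99, 103)), (285, (95, 96, 100)), (286, (90, 90, 94)), (287, (84, 84, 87)), (288, (79, 79, 81)), (289, (75, 74, 75)), (290, (71, 69, 71)), (291, (68, 67, 68)), (292, (68, 65, 66)), (293, (70, 62, 61)), (294, (83, 63, 53)), (295, (102, 71, 48)), (296, (114, 77, 48)), (297, (118, 79, 49)), (298, (118, 79, 47)), (299, (119, 79, 49))]
before [386.6 404.8] 1744.5
before [284.5 320.2] 1123.0
after [387.4 404.2] 1739.5
after [285.  320.2] 1127.0
```

```bash

python3 - <<'E'
from h import *
for tag,p,y,cols in (("w12",[.5174,-.0617,.0088],-3.113,(500,550,590,600,610,620,630)),("w13",[.4899,-.063,.1118],-3.113,(460,505,515,525,535)),("w20",[.4697,.0612,.1236],-3.111,(230,302,310,318,365,370))):
    o=dict(eef_pos=np.array(p),eef_rot=np.array([np.pi,0,y])); c=cam("wrist",o)
    g=cv2.imread(f"pics/{tag}.png").astype(int).sum(2)
    for k in cols:
        r0=270; r=r0+np.argmin(g[r0:365 if tag=="w12" else 320,k]); 
        print(tag,k,r,g[r-4:r+5,k].tolist(),((cast(c,[[k,r]],.004)[:,:2]-org)@Rm*1000).round(1)[0].tolist())
E
```

```text
w12 500 342 [219, 214, 196, 152, 120, 145, 187, 209, 212] [-39.1, 19.9]
w12 550 341 [216, 210, 191, 156, 128, 155, 193, 214, 214] [-39.3, 40.3]
w12 590 341 [384, 349, 271, 196, 193, 247, 293, 282, 251] [-38.9, 57.0]
w12 600 340 [391, 379, 341, 262, 193, 214, 289, 357, 380] [-39.3, 61.2]
w12 610 340 [389, 375, 329, 250, 203, 248, 322, 370, 384] [-39.2, 65.4]
w12 620 340 [389, 364, 296, 216, 195, 263, 337, 377, 386] [-39.1, 69.7]
w12 630 340 [215, 196, 158, 114, 107, 151, 194, 221, 265] [-39.0, 74.0]
w13 460 293 [198, 196, 196, 181, 150, 153, 178, 193, 200] [-40.4, 36.1]
w13 505 293 [348, 347, 337, 296, 227, 241, 312, 340, 345] [-40.2, 65.7]
w13 515 293 [348, 347, 329, 278, 214, 231, 291, 326, 344] [-40.2, 72.4]
w13 525 293 [193, 188, 181, 159, 124, 139, 170, 189, 192] [-40.1, 79.1]
w13 535 293 [199, 190, 181, 156, 125, 140, 175, 190, 190] [-40.1, 85.8]
w20 230 308 [200, 193, 191, 182, 181, 206, 224, 229, 230] [-40.4, 8.3]
w20 302 318 [173, 147, 122, 115, 114, 115, 115, 111, 112] [-33.0, 57.5]
w20 310 303 [285, 285, 279, 264, 255, 257, 262, 266, 275] [-44.4, 63.2]
w20 318 277 [290, 287, 287, 288, 285, 287, 287, 287, 288] [-63.5, 68.7]
w20 365 319 [312, 290, 276, 249, 212, 170, 141, 131, 128] [-32.2, 100.9]
w20 370 319 [462, 459, 460, 461, 456, 457, 455, 450, 457] [-32.2, 104.4]
```

Both the close views put all three fronts within about 1 mm of the hinge line. The bystanders and decoys haven't moved and the arm is clear, so I'm handing in.

```bash
python3 -c "
from station import manip
print(manip.finish_job())"
```

```text
the job is handed in; nothing more can be done
None
```

I handed the job in at about 33 s: both L-blocks and the bar are packed in the tray, measured flush with the front edge to about 1 mm, and the other things show no movement in before/after pictures; I viewed 12 pictures, two over the limit of 10.

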